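Stand up the fallen descaler bottle and open its push-and-turn safety cap

ROBOT

A 6-joint arm with a two-finger parallel gripper is mounted at the origin on the work surface. World frame = base frame: x ahead of the robot, y to its left, z up, the work surface at z = 0. Lengths are in m, angles in degrees, forces in N, time in s.
With the tool pointing down it reaches from about 0.25 to 0.725 m from the base axis. Payload 9.7 kg.
Tool frame: the origin (TCP) lies on the centre line of the jaws, within the pads' length; the fingertips stand 22 mm ahead of it and the grasp point (between the pads) lies 3 mm ahead of it; z points along the fingers, y is the direction in which the jaws open and shut (so a half turn about z gives the same grasp; the last joint's range is limited). The gripper opens to 85 mm and grips with 20 to 120 N. Pads are 22 mm wide; open, the fingers measure 114 mm over their backs; the gripper's body (76 mm by 85 mm) begins 54 mm behind the grasp point. The pads swing forward as they close: fully open they stand 13 mm farther back than shut.
Start: joints at [-72.594, 4.979, 10.078, 95.1, 0, 90], TCP at [0.165, -0.525, 0.219] pointing down, gripper open.
Joint ranges: [-179.16, 179.16], [-48.56, 103.87], [-65.8, 70.77], [-126.05, 130.52], [-82.76, 87.17], [-180, 180]. Speed limits (degrees/s): [127.2, 127.2, 147.25, 180, 180, 180].

INTERFACE

Orientations are given as [roll, pitch, yaw] about the fixed x, y, z axes, in that order (R = Rz(yaw) Ry(pitch) Rx(roll)).
In Python, from workcell import monitor, eyes, job gives the robot as it stands. The module is installed in compiled form; this text tells all that it offers.
- The arm moves only by the tool drive_tool, never from a script. Its argument "plan" is a list of rows, each a list of 3 entries, a list of its own where there are three numbers: the opening, from 0 (shut) to 1 (fully open), then the shift along the world's x, y, z in m, then the turn about the world's z in degrees. In form: [[gripper, [x, y, z], yaw], ...]. A call has 1 to 10 rows; each row shifts and turns the commanded pose from where the row before left it; what a row does not reach is not made up. A row lasts 1/8 s, in which the tool goes at most 62.5 mm and 10.7 degrees, less where a joint would pass 70% of its speed; a pose out of reach is approached as far as the arm can. A call is refused whole if a number of a shift passes 0.0625 or a number of a turn 10.7, either way. A call with a gripper value outside its range is refused whole. The fingers move at their own pace and stop on an object; "grip_force" is the grip in N (left out, the last holds). Time passes only in rows, so rows that do not move let the fingers close. It gives the time, the measured TCP pose, the force and the opening at its end, in the units of the state.
- monitor.get_obs(): the state, without advancing time (a new reading comes with each control period).
- eyes.camera(name): name is "scene" or "top" or "wrist"; returns (picture, depth): 480x640x3 uint8, red, green, blue; 480x640 float32, m along the optical axis (not along the pixel's ray), 0 where there is no reading.
- eyes.camera_params(name): a dict with "fx", "fy", "cx", "cy" (pixels), "dist_coeffs" ([k1, k2, p1, p2, k3] as OpenCV has them; the pictures are not rectified), "extrinsics" (4x4, takes a point from world to camera coordinates); the wrist camera has in their place "mount" (4x4, takes a point from camera to tool coordinates, whose origin is the TCP and whose axes are the flange's). Camera axes: x right, y down, z forward; pixel columns grow to the right and rows downward; lengths in m; the calibration is good to about 2 mm. A picture is of the moment at which its call begins: read the wrist's pose just before it. camera_params takes no time and is no camera call.
- job.job_done(): hands the job in, once; it reports no verdict.
The state is a dict: "time": time; "q": joint angles; "qd": joint speeds; "joint_efforts": joint torques, N m; "ee_pos": TCP position; "tcp_rot": TCP orientation; "wrist_force": force on the tool from outside, world axes, zero at the start; "torque": the same for the moment, N m; "opening": finger opening in m.
Only numpy, scipy, OpenCV 4.12 (cv2) and the standard library are available. Lean on these libraries where they do the work, as an engineer would, in place of code of your own. Each camera call takes 0.05 s, during which the arm holds its last target.

TASK

The oblong white descaler bottle with the ribbed grey safety cap has fallen over on the cupboard base. Stand it upright on the base again, then open it: push the cap down, turn it anticlockwise while it is down, and lift it off. Finish while still holding the cap, level and still, about 6 cm straight above the mouth of the standing bottle, and leave the other things in the cupboard where they are.

Things in the scene. Friction and masses are not known exactly. Their poses are not given: they have to be found in the camera images.
- bottle: oblong white bottle, about 0.32 kg: body 84 (its x) x 64 mm (its y), 136 mm tall, then shoulders narrowing to a round neck from 160 mm up. Origin at the centre of its underside, z along its axis to the neck. Starts lying on a wide side, axis level 32 mm above the base, neck pointing roughly to world +y. Loose: only weight, friction and the push on the cap keep it from turning along with the cap
- cap: ribbed round grey push-and-turn cap, 50 mm across, 32 mm tall, about 40 g. Origin at the centre of its open underside, z towards its closed top. Locked on the bottle it is coaxial with it, its axes parallel to the bottle's within 0.1 rad of turn, its underside 176 mm and its top 208 mm along the bottle's z. Three tabs inside it sit under three lugs of the neck
- cap_top (a point): centre of the cap's top, 32 mm above its underside, with the cap's axes. A tooth blocks turning until the cap is 3 mm or more down. Held down, it turns anticlockwise seen from the top: clear of the lugs from 45 degrees, middle of the gap at 60, a stop at about 78. Clear of the lugs it lifts straight off. From locked it cannot turn clockwise, and cannot lift
- liner (a joint): spring disc hidden inside the cap, which holds the cap up against the lugs (m): 0 with the cap locked and up, growing as the cap is pushed down, 0.0055 at the firm stop, -0.001 with the cap off. It takes about 5 N to start the cap down and about 12 N at the stop
- bottle_mouth (a point): centre of the bottle's rim, 196 mm along the bottle's z, with the bottle's axes
- dispenser: closed green pump soap dispenser: round body 68 mm wide, 128 mm tall, white pump head, 180 mm tall in all, spout reaching 50 mm towards its own -x. Bystander. Origin at the centre of its underside, z up
- round_bottle: standing round white cleaner bottle with an ordinary grey screw cap, 68 mm wide, 200 mm tall. Bystander (not the one to open). Origin at the centre of its underside, z up
- powder_can: standing cardboard can of scouring powder with steel rims, 72 mm wide, 130 mm tall. Bystander. Origin at the centre of its underside, z up
- tub_lower: lower of two nested empty clear plastic tubs, 137 mm wide at the rim, 80 mm tall, standing on the base. Bystander. Origin at the centre of its underside, z up
- tub_upper: upper of the two nested tubs, standing inside the lower one; the pair is 95 mm tall. Bystander. Origin at the centre of its underside, z up
- soap_dish: white soap dish with a bar of soap, 120 x 85 mm, 26 mm tall. Bystander. Origin at the centre of its underside, z up
- strainer: small steel sink strainer basket, 86 mm wide, 36 mm tall. Bystander. Origin at the centre of its underside, z up
- dish_brush: wooden dish brush lying bristles down, 250 mm long along its x, 34 mm wide, 30 mm tall; origin 128 mm from the handle end. Bystander. Origin at the centre of its underside, z up
Mind the look-alikes: they are no part of the job. Several things have the shape of the cap; the one meant has the colours described above. Leave any blue look-alike of the bottle alone.

How it is judged:
By the outcome, as a careful person would: the job done as asked, in the order asked, and still so for the second after the job is handed in, while the arm keeps its last pose, push and grip.
It also fails if it takes over 51 s, if anything falls off the work surface, if the arm or the gripper's body presses on something with over 40 N, if the wrist force passes 120 N, or if a joint passes its speed limit or range.

## Working session

There is one attempt and no reset: what is moved stays moved. The work goes in short steps, Python scripts to look and compute and a tool call to move; the robot and the scene stay as the last step left them, time stands still between calls to the robot, and variables do not carry over. Pictures are saved under pics/ and viewed, and the job is handed in when it is done.

Besides the shell and the picture viewer there is one more tool, called by a JSON object that holds its "fn" and its "kwargs", one argument or row to a line. drive_tool: Moves the arm, as the interface text tells. Its arguments: {"type":"object","properties":{"plan":{"type":"array","items":{"type":"array"}},"grip_force":{"type":"number"}},"required":["plan"]}

```bash
mkdir -p pics; cat > h.py <<'E'
import numpy as np, cv2
from workcell import monitor, eyes, job
E
python3 - <<'E'
from h import *
print(monitor.get_obs())
for n in ["scene","top","wrist"]:
    p,d=eyes.camera(n); cv2.imwrite(f"pics/{n}0.png",p[:,:,::-1]); np.savez(f"{n}0.npz",p=p,d=d)
    print(n,eyes.camera_params(n))
E
```

```text
{'time': 0.0, 'q': array([-7.25935882e+01,  5.01237181e+00,  1.00337229e+01,  9.51009553e+01,
       -2.56074537e-03,  9.00003492e+01]), 'qd': array([ 0.02132556,  0.01107421, -0.04802284,  0.03571331, -0.00499402,
       -0.04587546]), 'joint_efforts': array([-1.44079437e-03, -5.20392323e+01,  4.64796066e+01,  1.66853325e-02,
       -6.60694172e-05, -2.81982757e-06]), 'ee_pos': array([ 0.16444094, -0.52457032,  0.21866435]), 'tcp_rot': array([-1.79920396e+02,  2.56122803e-03,  1.74060662e+01]), 'wrist_force': array([ 0.50014617,  0.01908423, -0.92220081]), 'torque': array([-0.00913285,  0.03505449, -0.00318516]), 'opening': 0.08524526325583033}
scene {'fx': 608.1809148767882, 'fy': 608.1809148767882, 'cx': 316.3134935829216, 'cy': 229.27265243214333, 'dist_coeffs': array([-0.14703898,  0.        ,  0.        ,  0.        ,  0.        ]), 'extrinsics': array([[-0.61791668,  0.78617908, -0.01007105,  0.36837851],
       [ 0.49412742,  0.37834444, -0.78274746, -0.24159628],
       [-0.61156935, -0.48864909, -0.62225798,  1.76468554],
       [ 0.        ,  0.        ,  0.        ,  1.  
[... 407 characters left out ...]
e-01,  2.04400492e-03, -9.85193538e-01,
         1.29039446e+00],
       [ 0.00000000e+00,  0.00000000e+00,  0.00000000e+00,
         1.00000000e+00]])}
wrist {'fx': 390.4584579223518, 'fy': 390.4584579223518, 'cx': 317.73673133143467, 'cy': 240.1835243728566, 'dist_coeffs': array([-0.02863821,  0.        ,  0.        ,  0.        ,  0.        ]), 'mount': array([[-3.28523713e-06, -9.50804289e-01, -3.09792194e-01,
         7.90228540e-02],
       [ 9.99999991e-01,  3.79674134e-05, -1.27133018e-04,
         7.99228348e-04],
       [ 1.32640627e-04, -3.09792192e-01,  9.50804281e-01,
        -1.54851611e-01],
       [ 0.00000000e+00,  0.00000000e+00,  0.00000000e+00,
         1.00000000e+00]])}
```

View pics/scene0.png

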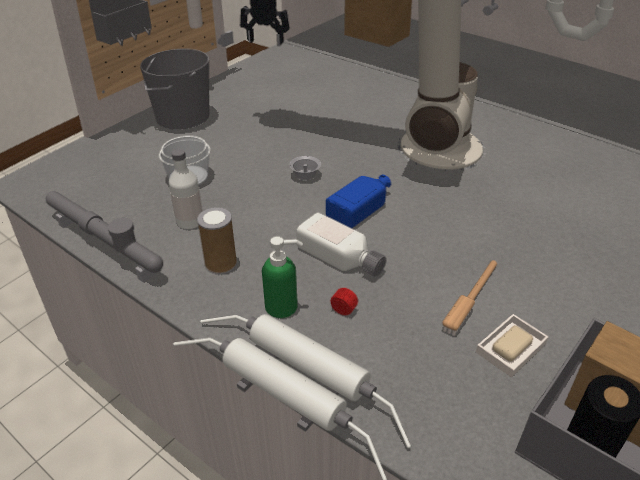

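View pics/top0.png

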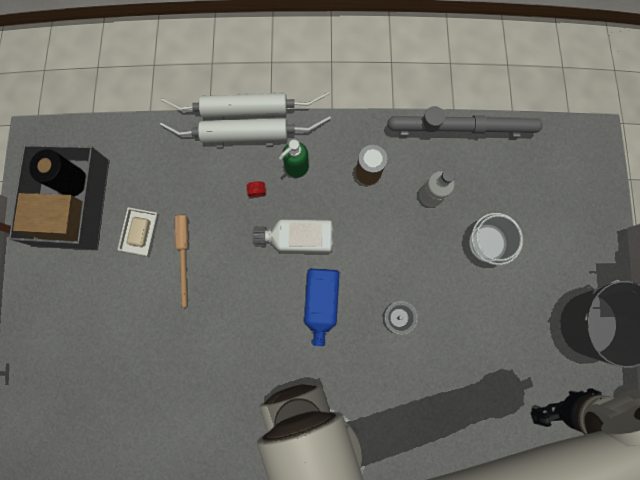

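View pics/wrist0.png

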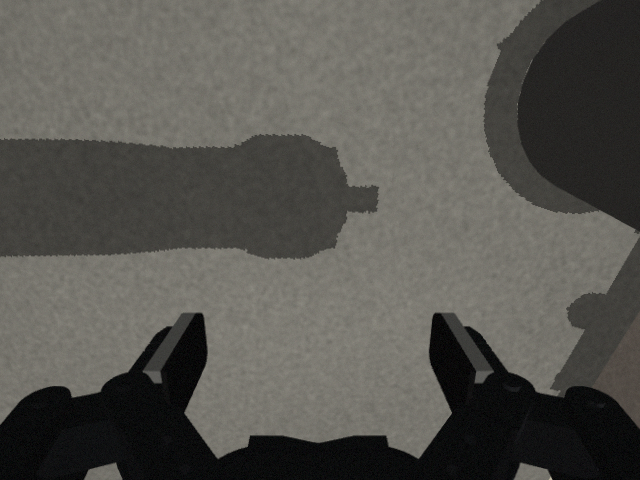

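The white bottle lies at about (300,236) in the top view, with its grey cap at (260,236) and its base at (332,236). The blue look-alike is at (321,300), and nothing is near the tip-up path. Next I'll measure it.

```bash
cat >> h.py <<'E'
def world(n,u,v,d,prm=None):
    """pixels + depth -> world points"""
    k=eyes.camera_params(n); K=np.array([[k['fx'],0,k['cx']],[0,k['fy'],k['cy']],[0,0,1]])
    r=cv2.undistortPoints(np.c_[u,v].astype(np.float64).reshape(-1,1,2),K,k['dist_coeffs']).reshape(-1,2)
    c=np.c_[r,np.ones(len(r))]*np.asarray(d)[:,None]
    E=k['extrinsics']; return (c-E[:3,3])@E[:3,:3]
E
python3 - <<'E'
from h import *
for n,box in (("top",(240,205,350,265)),("scene",(280,200,400,285))):
    z=np.load(n+"0.npz"); d=z['d']
    x0,y0,x1,y1=box
    v,u=np.mgrid[y0:y1,x0:x1]; u=u.ravel(); v=v.ravel(); dd=d[v,u]; ok=dd>0
    P=world(n,u[ok],v[ok],dd[ok]); col=z['p'][v,u][ok].astype(int)
    print(n,"base z",np.median(P[P[:,2]<0.01,2]))
    m=(P[:,2]>0.012)&(P[:,2]<.1)&(abs(col[:,2]-col[:,0])<60)
    lum=col.mean(1)
    for nm,mm in(("white",m&(lum>140)),("grey",m&(lum<120))):
        Q=P[mm]; print(nm,len(Q),np.percentile(Q,[1,50,99],axis=0).round(4).tolist())
    Q=P[m&(P[:,2]>0.04)]
    for y in np.arange(-.05,.2,.01):
        S=Q[abs(Q[:,1]-y)<.005]
        if len(S)>5: print(round(y,3),len(S),S[:,0].min().round(4),S[:,0].max().round(4),np.median(S[:,2]).round(4),S[:,2].max().round(4))
E
```

```text
top base z -0.0005695506605286063
white 1764 [[0.5341, -0.0413, 0.0436], [0.5714, 0.0337, 0.0628], [0.611, 0.1264, 0.0698]]
grey 440 [[0.5288, -0.0389, 0.0165], [0.5571, 0.1356, 0.0498], [0.5989, 0.1644, 0.06]]
-0.04 94 0.5287 0.6114 0.0612 0.0688
-0.03 131 0.5284 0.6116 0.0624 0.0712
-0.02 130 0.5289 0.6112 0.0625 0.0691
-0.01 128 0.5292 0.6114 0.0628 0.0702
0.0 95 0.5296 0.6111 0.063 0.071
0.01 128 0.5299 0.611 0.0631 0.0725
0.02 127 0.5295 0.6117 0.0633 0.0706
0.03 127 0.5299 0.6113 0.0636 0.069
0.04 128 0.5304 0.6122 0.0636 0.0702
0.05 127 0.5303 0.6118 0.0629 0.0698
0.06 124 0.5306 0.6109 0.0634 0.0699
0.07 117 0.5306 0.6117 0.0626 0.0705
0.08 113 0.531 0.611 0.0629 0.0699
0.09 124 0.5315 0.6146 0.0622 0.0701
0.1 108 0.5331 0.6082 0.0592 0.0674
0.11 69 0.5445 0.599 0.0535 0.0606
0.12 38 0.5531 0.5929 0.0448 0.0539
0.13 40 0.5524 0.5957 0.0464 0.0603
0.14 70 0.5502 0.5948 0.0528 0.0594
0.15 69 0.5527 0.5982 0.0523 0.0601
0.16 62 0.55 0.5982 0.0525 0.06
scene base z -2.5247136690414365e-06
white 1720 [[0.5395, -0.0407, 0.0437], [0.5839, 0.0422, 0.063], [0.6174, 0.1213, 0.068]]
gre
[... 185 characters left out ...]
632 0.0678
-0.02 116 0.4852 0.6196 0.0628 0.0668
-0.01 126 0.4836 0.6212 0.0633 0.0686
0.0 115 0.4891 0.6174 0.0633 0.0681
0.01 128 0.5366 0.6193 0.0634 0.0681
0.02 175 0.3946 0.6187 0.0615 0.0679
0.03 133 0.3897 0.6213 0.0628 0.0684
0.04 123 0.539 0.6202 0.0634 0.0695
0.05 128 0.5381 0.6199 0.0632 0.069
0.06 122 0.5393 0.6195 0.0637 0.0685
0.07 148 0.5357 0.8011 0.0628 0.0998
0.08 198 0.5377 0.8026 0.0644 0.0998
0.09 153 0.5401 0.6195 0.0613 0.0686
0.1 160 0.5423 0.6166 0.057 0.0656
0.11 118 0.5496 0.6083 0.051 0.0596
0.12 46 0.566 0.5966 0.0465 0.0556
0.13 33 0.567 0.5992 0.0529 0.0577
0.14 76 0.559 0.6028 0.0532 0.0598
0.15 71 0.556 0.6041 0.0532 0.0599
0.16 103 0.5557 0.6038 0.0493 0.059
```

{"fn": "drive_tool", "kwargs": {
  "plan": [
    [1,[0.01,0.05,0.01],7],
    [1,[0.03,0.055,0.01],7],
    [1,[0.03,0.055,0.01],7],
    [1,[0.03,0.055,0.01],7],
    [1,[0.035,0.055,0],7],
    [1,[0.035,0.055,0],7],
    [1,[0.035,0.055,0],7],
    [1,[0.035,0.055,0],7],
    [1,[0.035,0.055,0],7],
    [1,[0.035,0.055,0],8]
  ],
  "grip_force": 30
}}

```text
time: 1.4
ee_pos: [0.4652, 0.0062, 0.2589]
tcp_rot: [180.0, 0.0, 88.7]
wrist_force: [1.7, -1.4, -0.4]
opening: 0.0856
```

{"fn": "drive_tool", "kwargs": {
  "plan": [
    [1,[0.037,0.05,0],0],
    [1,[0.037,0.05,0],0],
    [1,[0.037,0.042,0],0],
    [1,[0,0,0],0],
    [1,[0,0,0],0]
  ]
}}

```text
time: 2.02
ee_pos: [0.5752, 0.146, 0.2585]
tcp_rot: [-179.9, 0.0, 88.4]
wrist_force: [0.1, -1.1, 0.7]
opening: 0.0857
```

```bash
python3 - <<'E'
from h import *
o=monitor.get_obs(); print(o['ee_pos'],o['tcp_rot'],o['wrist_force'],o['time'])
p,d=eyes.camera("wrist"); cv2.imwrite("pics/w1.png",p[:,:,::-1]); np.savez("w1.npz",p=p,d=d,e=o['ee_pos'],r=o['tcp_rot'])
E
```

```text
[0.575211   0.14597283 0.25850487] [-1.79932588e+02  2.85165795e-02  8.84281085e+01] [ 0.07914889 -1.13954601  0.73300736] 2.025
```

View pics/w1.png

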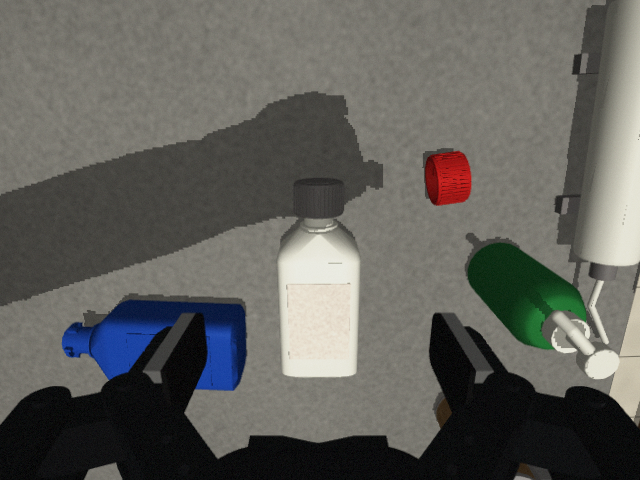

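The wrist view shows the cap at (319,198), centred between the jaws at columns 205–430, with the bottle aligned vertically. Next I'll descend.

{"fn": "drive_tool", "kwargs": {
  "plan": [
    [1,[0,0.001,-0.05],0],
    [1,[0,0.001,-0.05],0],
    [1,[0,0,-0.05],0],
    [1,[0,0,-0.04],0],
    [1,[0,0,-0.024],0],
    [1,[0,0,-0.01],0],
    [1,[0,0,0],0]
  ]
}}

```text
time: 2.95
ee_pos: [0.5754, 0.1475, 0.0357]
tcp_rot: [180.0, -0.0, 88.4]
wrist_force: [-0.0, 1.4, 0.7]
opening: 0.0853
```

```bash
python3 - <<'E'
from h import *
o=monitor.get_obs(); print(o['ee_pos'],o['tcp_rot'],o['wrist_force'],o['time'])
p,d=eyes.camera("wrist"); cv2.imwrite("pics/w2.png",p[:,:,::-1])
E
```

```text
[0.57541903 0.14747417 0.03572555] [ 1.79961568e+02 -8.70881891e-03  8.83557841e+01] [-0.03357844  1.40138588  0.70582787] 2.95
```

View pics/w2.png

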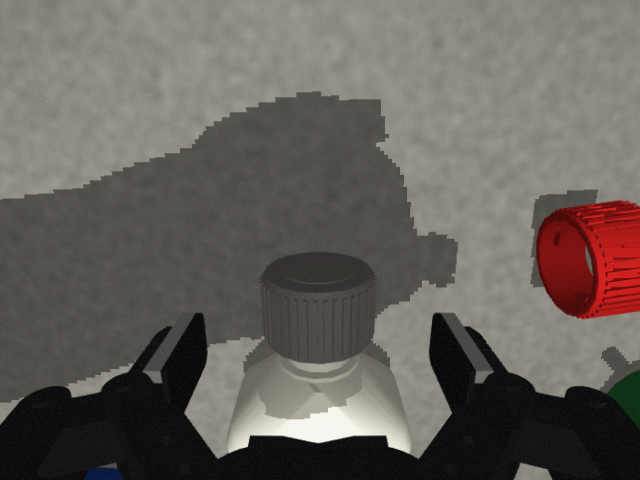

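{"fn": "drive_tool", "kwargs": {
  "plan": [
    [0.5,[0,0,0],0],
    [0.3,[0,0,0],0],
    [0.3,[0,0,0],0],
    [0.3,[0,0,0],0],
    [0.3,[0,0,0],0]
  ],
  "grip_force": 25
}}

```text
time: 3.62
ee_pos: [0.5759, 0.1484, 0.0354]
tcp_rot: [180.0, -0.0, 88.4]
wrist_force: [0.6, 1.3, 4.3]
opening: 0.035
```

```bash
python3 - <<'E'
from h import *
o=monitor.get_obs(); print(o['ee_pos'],o['opening'],o['wrist_force'],o['torque'],o['time'])
p,d=eyes.camera("wrist"); cv2.imwrite("pics/w3.png",p[:,:,::-1])
E
```

```text
[0.57585403 0.1483524  0.03538327] 0.03499198489282236 [0.6005596  1.32674353 4.3417128 ] [ 0.35139927 -0.04386094  0.05751961] 3.625
```

View pics/w3.png

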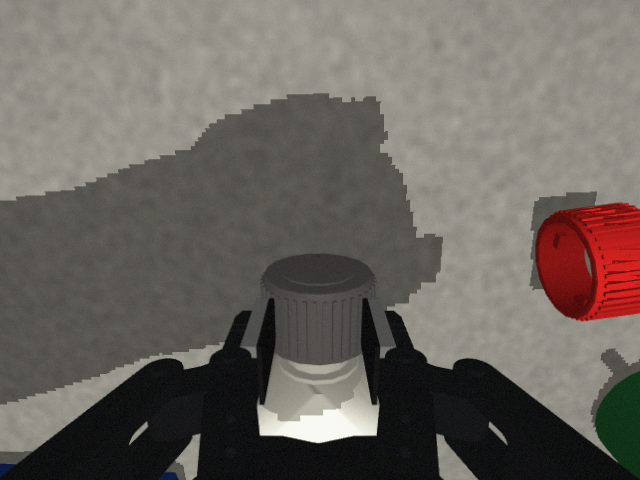

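```bash
python3 - <<'E'
from h import *
from scipy.spatial.transform import Rotation as Ro
o=monitor.get_obs(); e=o['ee_pos']; r=Ro.from_euler('xyz',o['tcp_rot'],degrees=True).as_matrix()
k=eyes.camera_params("wrist"); M=k['mount']
p,d=eyes.camera("wrist")
K=np.array([[k['fx'],0,k['cx']],[0,k['fy'],k['cy']],[0,0,1]])
for v in (270,290,310,330,350,370,390,400):
  row=[]
  for u in (250,256,260,264,268,272,276,280,318,360,368,372,376):
    dd=float(d[v,u]); q=cv2.undistortPoints(np.array([[[u,v]]],float),K,k['dist_coeffs'])[0,0]
    w=M[:3,:3]@(np.array([q[0],q[1],1])*dd)+M[:3,3]; row.append((u,*(1000*w).round().astype(int)))
  print(v,row)
s,_=eyes.camera("scene"); cv2.imwrite("pics/s3.png",cv2.resize(s[180:300,280:440,::-1],None,fx=5,fy=5))
print(monitor.get_obs()['opening'])
E
```

```text
270 [(250, np.int64(0), np.int64(-36), np.int64(36)), (256, np.int64(0), np.int64(-33), np.int64(35)), (260, np.int64(1), np.int64(-30), np.int64(34)), (264, np.int64(1), np.int64(-28), np.int64(34)), (268, np.int64(13), np.int64(-22), np.int64(5)), (272, np.int64(13), np.int64(-20), np.int64(5)), (276, np.int64(14), np.int64(-18), np.int64(3)), (280, np.int64(13), np.int64(-17), np.int64(3)), (318, np.int64(14), np.int64(0), np.int64(2)), (360, np.int64(13), np.int64(18), np.int64(4)), (368, np.int64(13), np.int64(22), np.int64(5)), (372, np.int64(0), np.int64(28), np.int64(35)), (376, np.int64(0), np.int64(31), np.int64(36))]
290 [(250, np.int64(-11), np.int64(-36), np.int64(35)), (256, np.int64(-11), np.int64(-33), np.int64(34)), (260, np.int64(7), np.int64(-25), np.int64(-3)), (264, np.int64(9), np.int64(-22), np.int64(-7)), (268, np.int64(10), np.int64(-20), np.int64(-10)), (272, np.int64(11), np.int64(-18), np.int64(-12)), (276, np.int64(12), np.int64(-17), np.int64(-14)), (280, np.int64(12), np.int64(-15), np.int64(-15)), (318, np.int64(13), np.int64(0), np.int64(-16)), (360, 
[... 3487 characters left out ...]
(-50))]
400 [(250, np.int64(16), np.int64(-16), np.int64(-81)), (256, np.int64(17), np.int64(-14), np.int64(-82)), (260, np.int64(-11), np.int64(-19), np.int64(-50)), (264, np.int64(-11), np.int64(-18), np.int64(-50)), (268, np.int64(-41), np.int64(-22), np.int64(-15)), (272, np.int64(-40), np.int64(-20), np.int64(-16)), (276, np.int64(-39), np.int64(-18), np.int64(-17)), (280, np.int64(-39), np.int64(-16), np.int64(-17)), (318, np.int64(-37), np.int64(0), np.int64(-19)), (360, np.int64(-40), np.int64(18), np.int64(-16)), (368, np.int64(-41), np.int64(22), np.int64(-14)), (372, np.int64(-11), np.int64(18), np.int64(-50)), (376, np.int64(-10), np.int64(19), np.int64(-51))]
0.03524763184445005
```

View pics/s3.png

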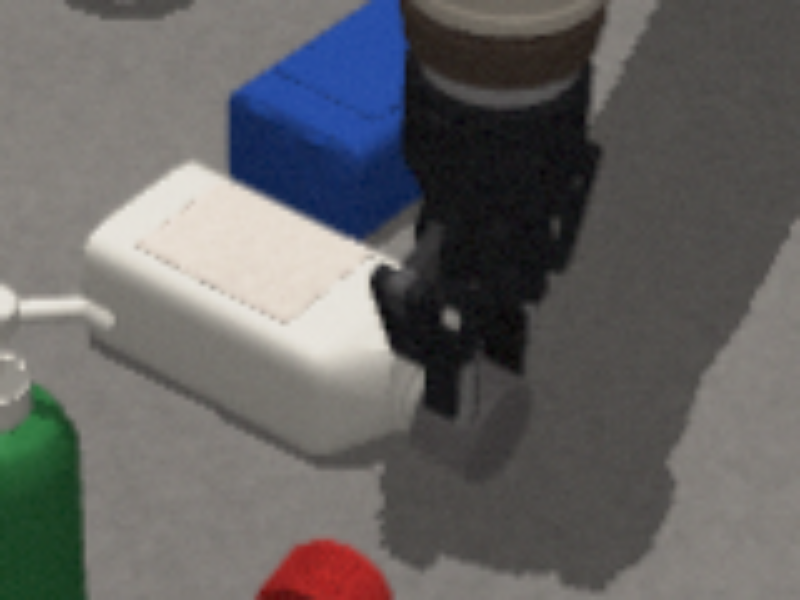

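```bash
cat >> h.py <<'E'
def tool_pts(d,u,v):
    k=eyes.camera_params("wrist"); K=np.array([[k['fx'],0,k['cx']],[0,k['fy'],k['cy']],[0,0,1]])
    q=cv2.undistortPoints(np.c_[u,v].astype(float).reshape(-1,1,2),K,k['dist_coeffs']).reshape(-1,2)
    return (np.c_[q,np.ones(len(q))]*d[v,u][:,None])@k['mount'][:3,:3].T+k['mount'][:3,3]
E
python3 - <<'E'
from h import *
z=np.load("w1.npz"); d=z['d']
v,u=np.mgrid[300:420,150:480]; u=u.ravel();v=v.ravel()
P=tool_pts(d,u,v); m=(P[:,2]<60)&(d[v,u]<.2)&(d[v,u]>0)
P=P[m];u=u[m];v=v[m]
i=np.argsort(P[:,2])[-15:]
for j in i: print(u[j],v[j],(P[j]*1000).round(1))
E
```

```text
430 343 [ -5.   42.8 -25.5]
204 325 [  2.8 -43.  -25.4]
430 340 [ -3.8  42.8 -25.3]
431 329 [  1.   42.7 -25.3]
430 344 [ -5.6  42.9 -25.3]
432 319 [  5.3  42.7 -25.3]
430 345 [ -6.   43.  -25.2]
205 330 [  0.5 -42.9 -25.2]
204 320 [  4.8 -42.9 -25.1]
205 331 [  0.  -43.  -25.1]
204 319 [  5.1 -42.9 -25.1]
429 349 [ -8.   42.9 -25. ]
432 318 [  5.5  42.8 -24.9]
205 332 [ -0.8 -43.2 -24.5]
206 338 [ -3.4 -43.1 -24.5]
```

```bash
python3 - <<'E'
from h import *
z=np.load("w1.npz"); d=z['d']
P=tool_pts(d,np.array([100,200,400,550]),np.array([120,60,60,60])); print("ground tool z",P[:,2], "ee z",z['e'][2])
p,d=eyes.camera("scene")
v,u=np.mgrid[180:290,340:410]; u=u.ravel();v=v.ravel(); P=world("scene",u,v,d[v,u]); lum=p[v,u].mean(1)
for (a,b) in ((440,415),(430,395),(445,400),(515,365),(440,440),(480,470)):
    uu=280+a//5; vv=180+b//5; print(a,b,world("scene",[uu],[vv],[d[vv,uu]]).round(4),p[vv,uu])
E
```

```text
ground tool z [0.25972015 0.2578641  0.25814302 0.25652521] ee z 0.25850487057599464
440 415 [[0.6106 0.1508 0.0588]] [57 56 55]
430 395 [[0.6097 0.1447 0.0661]] [23 21 22]
445 400 [[0.6086 0.1516 0.0662]] [23 19 19]
515 365 [[0.5577 0.1543 0.0523]] [15 11 15]
440 440 [[0.6033 0.1469 0.0372]] [66 63 62]
480 470 [[0.5961 0.1636 0.0238]] [58 54 54]
```

Both the wrist depth and the scene depth put the real fingertips about 35 mm further back than the text says: tip z is about 0.05 with the TCP at 0.035. So the jaws closed on the cap's upper curve, at 35 mm instead of 50 mm. I'll reopen and go lower.

{"fn": "drive_tool", "kwargs": {
  "plan": [
    [1,[0,0,0],0],
    [1,[0,0,0],0],
    [1,[0,0,0],0],
    [1,[0,0,-0.012],0],
    [1,[0,0,-0.012],0],
    [1,[0,0,-0.008],0],
    [1,[0,0,0],0]
  ]
}}

```text
time: 4.7
ee_pos: [0.5749, 0.1479, 0.0018]
tcp_rot: [-179.9, 0.0, 88.4]
wrist_force: [0.9, -0.5, -0.2]
opening: 0.0852
```

{"fn": "drive_tool", "kwargs": {
  "plan": [
    [0.5,[0,0,0],0],
    [0.3,[0,0,0],0],
    [0.3,[0,0,0],0],
    [0.3,[0,0,0],0],
    [0.3,[0,0,0],0]
  ],
  "grip_force": 25
}}

```text
time: 5.32
ee_pos: [0.5758, 0.1483, 0.0033]
tcp_rot: [180.0, -0.0, 88.4]
wrist_force: [-0.4, -0.2, 4.1]
opening: 0.0501
```

```bash
python3 - <<'E'
from h import *
o=monitor.get_obs(); print(o['ee_pos'],o['opening'],o['wrist_force'],o['torque'],o['time'])
p,d=eyes.camera("wrist"); cv2.imwrite("pics/w4.png",p[:,:,::-1])
s,_=eyes.camera("scene"); cv2.imwrite("pics/s4.png",cv2.resize(s[180:300,280:440,::-1],None,fx=5,fy=5))
E
```

```text
[0.57580579 0.14827556 0.00332002] 0.050073577071826865 [-0.43407328 -0.18816164  4.10921121] [ 0.12161655 -0.03670019 -0.03709621] 5.325
```

View pics/w4.png

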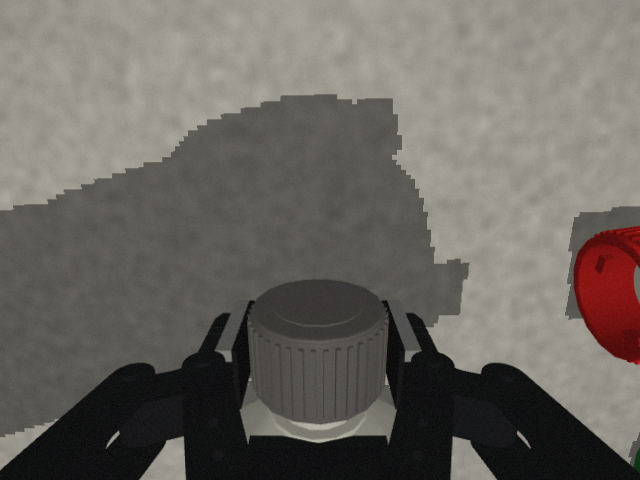

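View pics/s4.png

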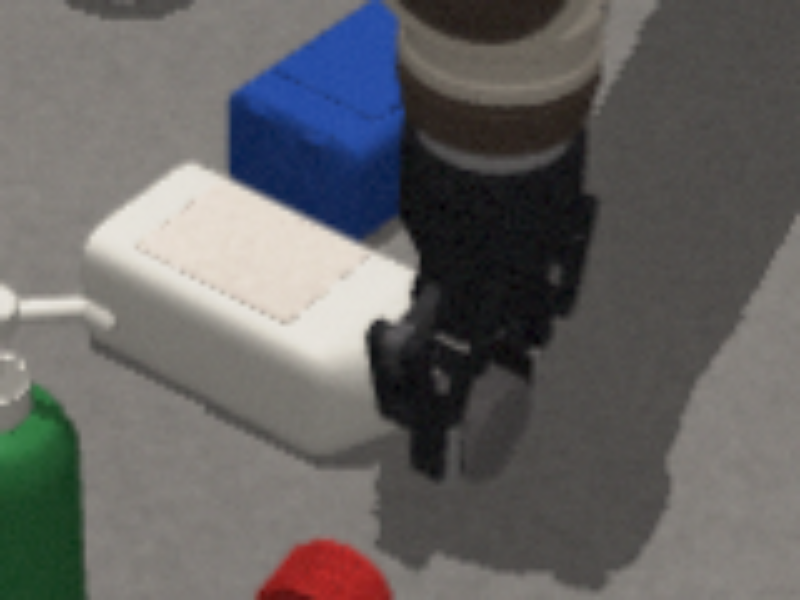

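The opening reads 50 mm, so the jaws are across the cap's full diameter, as the wrist view confirms (cap at 318,350 between the pads). Next I'll begin the tipping arc about the bottle's bottom edge with a light grip.

{"fn": "drive_tool", "kwargs": {
  "plan": [
    [0.3,[0,-0.0044,0.0199],0],
    [0.3,[0,-0.0065,0.0193],0],
    [0.3,[0,-0.0084,0.0185],0],
    [0.3,[0,-0.0103,0.0176],0],
    [0.3,[0,0,0],0]
  ],
  "grip_force": 20
}}

```text
time: 6.05
ee_pos: [0.5765, 0.1178, 0.0803]
tcp_rot: [179.8, -0.0, 88.3]
wrist_force: [0.2, 0.8, -2.8]
opening: 0.0498
```

```bash
python3 - <<'E'
from h import *
o=monitor.get_obs(); print(o['ee_pos'],o['opening'],o['wrist_force'],o['torque'],o['time'])
s,_=eyes.camera("scene"); cv2.imwrite("pics/s5.png",cv2.resize(s[150:300,260:440,::-1],None,fx=4,fy=4))
E
```

```text
[0.57652648 0.11778532 0.08031122] 0.0497990478769555 [ 0.19656224  0.83375831 -2.84582999] [ 0.30092898 -0.13345814 -0.01876684] 6.05
```

View pics/s5.png

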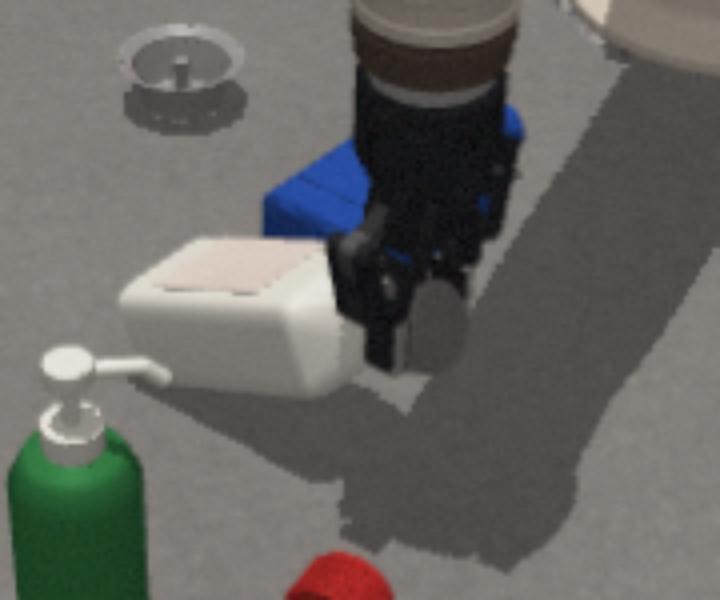

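The bottle is pivoting on its bottom edge as intended, and the cap is still gripped. I'll continue the arc.

{"fn": "drive_tool", "kwargs": {
  "plan": [
    [0.3,[0,-0.0121,0.0164],0],
    [0.3,[-0.0003,-0.0138,0.015],0],
    [0.3,[-0.0004,-0.0152,0.0135],0],
    [0.3,[-0.0004,-0.0166,0.0119],0],
    [0.3,[-0.0004,-0.0178,0.01],0],
    [0.3,[-0.0004,-0.0186,0.0081],0],
    [0.3,[0,0,0],0]
  ]
}}

```text
time: 6.98
ee_pos: [0.5739, 0.0227, 0.1538]
tcp_rot: [179.9, 0.0, 88.3]
wrist_force: [-0.5, 0.3, -3.3]
opening: 0.0497
```

```bash
python3 - <<'E'
from h import *
o=monitor.get_obs(); print(o['ee_pos'],o['opening'],o['wrist_force'],o['torque'],o['time'])
s,_=eyes.camera("scene"); cv2.imwrite("pics/s6.png",cv2.resize(s[110:290,220:440,::-1],None,fx=3,fy=3))
E
```

```text
[0.57390442 0.02267623 0.1538467 ] 0.049680365724125805 [-0.54486879  0.29257779 -3.33026099] [ 0.10041903  0.06898025 -0.02150681] 6.975
```

View pics/s6.png

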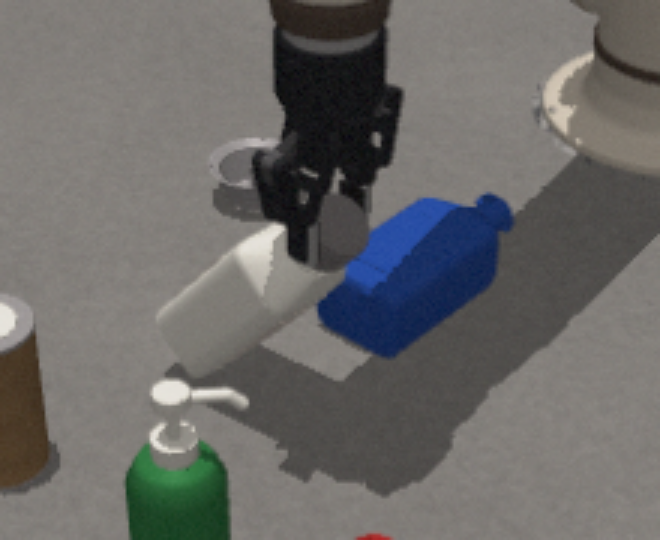

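The wrist force is -3.3 N, so the bottle now hangs clear with the pads holding it tilted. I'll measure the tilt and the base clearance.

```bash
cat >> h.py <<'E'
def bottle(box=(220,110,440,300)):
    out=[]
    for n in("scene","top"):
        p,d=eyes.camera(n)
        hsv=cv2.cvtColor(p,cv2.COLOR_RGB2HSV)
        v,u=np.mgrid[0:480,0:640]; u=u.ravel();v=v.ravel()
        P=world(n,u,v,d[v,u]); c=hsv[v,u].astype(int)
        o=monitor.get_obs()['ee_pos']
        m=(abs(P[:,0]-.575)<.07)&(P[:,1]>-.16)&(P[:,1]<.1)&(P[:,2]>.006)&(P[:,2]<.3)&(c[:,2]>90)&(c[:,1]<60)&(d[v,u]>0)
        out.append(P[m])
        cv2.imwrite(f"pics/last_{n}.png",p[:,:,::-1])
    return out
E
python3 - <<'E'
from h import *
for Q in bottle():
    print(len(Q),np.percentile(Q,[0.5,50,99.5],axis=0).round(4).tolist())
    # y-z outline
    for z in np.arange(.01,.2,.015):
        S=Q[abs(Q[:,2]-z)<.0075]
        if len(S)>4: print(round(z,3),len(S),np.percentile(S[:,1],[3,97]).round(3),np.percentile(S[:,0],[3,97]).round(3))
E
```

```text
1626 [[0.5482, -0.1098, 0.0211], [0.6112, -0.029, 0.1134], [0.6196, 0.0253, 0.1826]]
0.025 47 [-0.087 -0.054] [0.565 0.616]
0.04 100 [-0.105 -0.042] [0.558 0.617]
0.055 141 [-0.113 -0.031] [0.564 0.617]
0.07 151 [-0.103 -0.018] [0.565 0.618]
0.085 151 [-0.091 -0.007] [0.566 0.618]
0.1 158 [-0.078  0.002] [0.575 0.618]
0.115 188 [-0.069  0.016] [0.562 0.619]
0.13 258 [-0.057  0.019] [0.557 0.618]
0.145 241 [-0.046  0.019] [0.58  0.617]
0.16 175 [-0.035  0.012] [0.573 0.612]
792 [[0.5264, -0.1355, 0.0064], [0.5662, -0.0756, 0.0932], [0.6213, -0.0441, 0.1403]]
0.01 13 [-0.154 -0.053] [0.524 0.635]
0.04 11 [-0.11 -0.1 ] [0.526 0.605]
0.055 106 [-0.11  -0.093] [0.528 0.601]
0.07 131 [-0.101 -0.082] [0.528 0.602]
0.085 125 [-0.089 -0.07 ] [0.529 0.604]
0.1 137 [-0.078 -0.06 ] [0.528 0.602]
0.115 138 [-0.068 -0.049] [0.531 0.604]
0.13 115 [-0.056 -0.044] [0.537 0.604]
0.145 16 [-0.049 -0.044] [0.565 0.601]
```

The tilt is about 37° from vertical, with the lowest corner about 15 mm up. A few brisk vertical strokes should make gravity turn it further in the pads.

{"fn": "drive_tool", "kwargs": {
  "plan": [
    [0.3,[0,0,0.055],0],
    [0.3,[0,0,0.0],0],
    [0.3,[0,0,-0.05],0],
    [0.3,[0,0,0.05],0],
    [0.3,[0,0,-0.05],0],
    [0.3,[0,0,0.05],0],
    [0.3,[0,0,-0.05],0],
    [0.3,[0,0,0.05],0],
    [0.3,[0,0,0],0]
  ]
}}

```text
time: 8.25
ee_pos: [0.5737, 0.0249, 0.2096]
tcp_rot: [179.9, -0.0, 88.5]
wrist_force: [2.0, 0.0, -2.6]
opening: 0.0495
```

```bash
cat >> h.py <<'E'
def show():
    o=monitor.get_obs(); print(o['ee_pos'].round(4),o['tcp_rot'].round(1),o['opening'],o['wrist_force'].round(1),o['torque'].round(2),o['time'])
    Q=bottle()[0]
    for z in np.arange(.01,.26,.015):
        S=Q[abs(Q[:,2]-z)<.0075]
        if len(S)>4: print(round(z,3),len(S),np.percentile(S[:,1],[3,97]).round(3),np.percentile(S[:,0],[3,97]).round(3))
    L=[]
    for z in np.arange(.06,.2,.005):
        S=Q[abs(Q[:,2]-z)<.004]
        if len(S)>20: L.append((z,np.percentile(S[:,1],4)))
E
python3 - <<'E'
from h import *
show()
E
```

```text
[0.5737 0.0249 0.2096] [179.9  -0.   88.5] 0.04952789283466842 [ 2.   0.  -2.6] [ 0.28 -0.61  0.14] 8.25
0.055 23 [-0.021 -0.011] [0.566 0.618]
0.07 107 [-0.044 -0.005] [0.568 0.636]
0.085 187 [-0.067  0.   ] [0.57  0.634]
0.1 192 [-0.065  0.007] [0.569 0.633]
0.115 198 [-0.059  0.013] [0.57  0.632]
0.13 208 [-0.049  0.02 ] [0.567 0.63 ]
0.145 213 [-0.045  0.027] [0.566 0.629]
0.16 224 [-0.038  0.032] [0.563 0.627]
0.175 246 [-0.032  0.037] [0.556 0.627]
0.19 298 [-0.025  0.037] [0.557 0.625]
0.205 330 [-0.02   0.035] [0.572 0.62 ]
0.22 75 [-0.012  0.044] [0.572 0.608]
0.235 6 [0.031 0.053] [0.566 0.609]
```

View pics/last_scene.png

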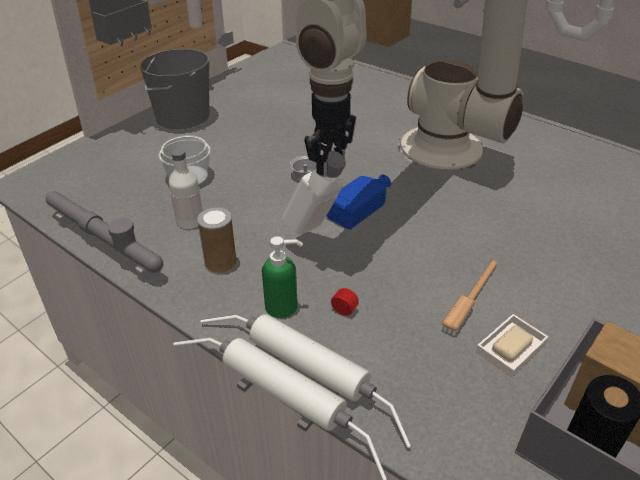

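The tilt is down to about 24°, so the bottom corner is now within the friction cone under the grip. I'll lower until the corner touches, then finish the arc.

{"fn": "drive_tool", "kwargs": {
  "plan": [
    [0.3,[0,0,-0.02],0],
    [0.3,[0,0,-0.018],0],
    [0.3,[0,0,-0.006],0],
    [0.3,[0,0,-0.003],0],
    [0.3,[0,0,0],0],
    [0.3,[0,0,0],0]
  ]
}}

```text
time: 9.1
ee_pos: [0.5739, 0.0244, 0.1617]
tcp_rot: [179.9, -0.0, 88.4]
wrist_force: [0.0, 0.5, -2.8]
opening: 0.049
```

```bash
python3 - <<'E'
from h import *
show()
E
```

```text
[0.5739 0.0244 0.1617] [179.9  -0.   88.4] 0.04904163570350948 [ 0.   0.5 -2.8] [0.21 0.01 0.01] 9.1
0.01 32 [-0.033 -0.013] [0.559 0.624]
0.025 82 [-0.065 -0.006] [0.559 0.628]
0.04 150 [-0.072 -0.001] [0.56  0.626]
0.055 177 [-0.067  0.008] [0.562 0.626]
0.07 177 [-0.062  0.012] [0.562 0.625]
0.085 193 [-0.053  0.019] [0.562 0.625]
0.1 183 [-0.047  0.026] [0.561 0.625]
0.115 195 [-0.039  0.032] [0.56  0.624]
0.13 241 [-0.033  0.036] [0.555 0.623]
0.145 291 [-0.025  0.036] [0.557 0.621]
0.16 272 [-0.022  0.033] [0.58  0.616]
0.175 21 [-0.009  0.043] [0.581 0.608]
```

{"fn": "drive_tool", "kwargs": {
  "plan": [
    [0.3,[0,0,-0.004],0],
    [0.3,[0,-0.01,0.001],0],
    [0.3,[0,-0.01,0.002],0],
    [0.3,[0,0,0],0]
  ]
}}

```text
time: 9.7
ee_pos: [0.5749, 0.0042, 0.1623]
tcp_rot: [179.7, -0.0, 88.4]
wrist_force: [2.4, 1.9, 7.8]
opening: 0.0495
```

```bash
python3 - <<'E'
from h import *
show()
E
```

```text
[0.5749 0.0042 0.1623] [179.7  -0.   88.4] 0.049544597245195054 [2.4 1.9 7.8] [ 0.56 -0.33 -0.02] 9.7
0.01 55 [-0.048 -0.013] [0.559 0.625]
0.025 110 [-0.078 -0.009] [0.557 0.627]
0.04 162 [-0.076 -0.004] [0.56  0.625]
0.055 183 [-0.07 -0.  ] [0.56  0.626]
0.07 187 [-0.063  0.006] [0.561 0.625]
0.085 187 [-0.06  0.01] [0.562 0.625]
0.1 193 [-0.055  0.015] [0.56  0.625]
0.115 194 [-0.05   0.019] [0.56  0.625]
0.13 236 [-0.045  0.024] [0.554 0.624]
0.145 302 [-0.039  0.022] [0.554 0.623]
0.16 278 [-0.036  0.018] [0.568 0.614]
0.175 21 [-0.023  0.025] [0.575 0.61 ]
0.19 6 [-0.001  0.033] [0.538 0.608]
```

The corner is in contact (7.8 N) and stuck, and the tilt is falling (19°). Continuing.

{"fn": "drive_tool", "kwargs": {
  "plan": [
    [0.3,[0,-0.01,0.0015],0],
    [0.3,[0,-0.01,0.001],0],
    [0.3,[0,-0.01,0.0005],0],
    [0.3,[0,-0.01,0],0],
    [0.3,[0,0,0],0]
  ]
}}

```text
time: 10.42
ee_pos: [0.5735, -0.0364, 0.1629]
tcp_rot: [-180.0, 0.0, 88.3]
wrist_force: [1.4, 1.0, 1.9]
opening: 0.049
```

```bash
python3 - <<'E'
from h import *
show()
E
```

```text
[ 0.5735 -0.0364  0.1629] [-180.     0.    88.3] 0.049044443551756606 [1.4 1.  1.9] [ 0.47 -0.36 -0.03] 10.425
0.01 96 [-0.077 -0.017] [0.553 0.625]
0.025 139 [-0.084 -0.016] [0.556 0.625]
0.04 186 [-0.081 -0.014] [0.558 0.624]
0.055 196 [-0.079 -0.012] [0.556 0.624]
0.07 200 [-0.077 -0.01 ] [0.557 0.624]
0.085 206 [-0.076 -0.009] [0.558 0.624]
0.1 210 [-0.072 -0.006] [0.557 0.624]
0.115 226 [-0.071 -0.005] [0.556 0.623]
0.13 226 [-0.071 -0.003] [0.553 0.623]
0.145 343 [-0.069 -0.005] [0.549 0.621]
0.16 267 [-0.063 -0.012] [0.561 0.611]
0.175 28 [-0.038 -0.013] [0.574 0.607]
```

{"fn": "drive_tool", "kwargs": {
  "plan": [
    [0.3,[0,-0.008,0],0],
    [0.3,[0,-0.008,-0.0005],0],
    [0.3,[0,-0.005,-0.001],0],
    [0.3,[0,0,-0.001],0],
    [0.3,[0,0,0],0]
  ]
}}

```text
time: 11.15
ee_pos: [0.5737, -0.0568, 0.1615]
tcp_rot: [179.9, 0.0, 88.4]
wrist_force: [-1.3, 1.3, 5.3]
opening: 0.0492
```

```bash
python3 - <<'E'
from h import *
show()
E
```

```text
[ 0.5737 -0.0568  0.1615] [179.9   0.   88.4] 0.04923400654203167 [-1.3  1.3  5.3] [0.59 0.21 0.05] 11.15
0.01 88 [-0.096 -0.033] [0.543 0.616]
0.025 170 [-0.098 -0.031] [0.549 0.617]
0.04 183 [-0.093 -0.029] [0.551 0.618]
0.055 198 [-0.094 -0.028] [0.549 0.618]
0.07 196 [-0.091 -0.027] [0.551 0.619]
0.085 201 [-0.091 -0.026] [0.551 0.62 ]
0.1 211 [-0.09  -0.024] [0.549 0.619]
0.115 223 [-0.089 -0.023] [0.551 0.619]
0.13 228 [-0.086 -0.022] [0.551 0.62 ]
0.145 347 [-0.086 -0.025] [0.546 0.618]
0.16 234 [-0.078 -0.032] [0.556 0.606]
0.175 19 [-0.066 -0.031] [0.572 0.61 ]
```

View pics/last_scene.png

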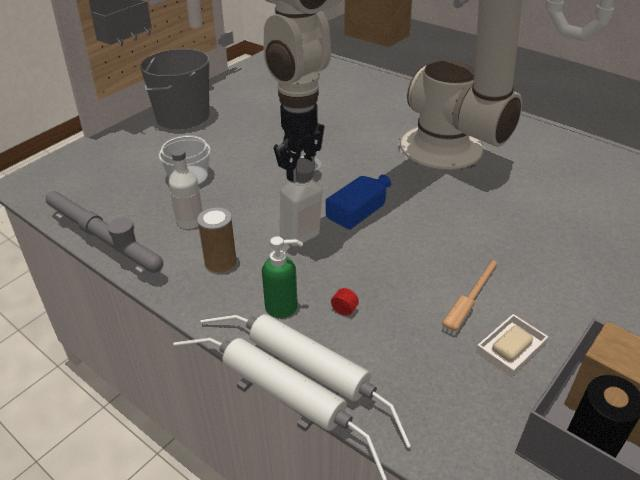

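It's nearly upright, with about 5° of tilt left. Opening the jaws will let it settle flat, since the tipping limit is about 19°.

{"fn": "drive_tool", "kwargs": {
  "plan": [
    [0.7,[0,0,0],0],
    [0.8,[0,0,0],0],
    [0.8,[0,0,0],0],
    [0.8,[0,0,0],0]
  ]
}}

```text
time: 11.75
ee_pos: [0.5736, -0.0566, 0.1605]
tcp_rot: [-180.0, 0.0, 88.4]
wrist_force: [0.2, -0.0, -0.4]
opening: 0.0682
```

```bash
python3 - <<'E'
from h import *
show()
p,d=eyes.camera("wrist"); cv2.imwrite("pics/w7.png",p[:,:,::-1])
Q=[]
for n in("scene","top"):
    p,d=eyes.camera(n); v,u=np.mgrid[0:480,0:640]; u=u.ravel();v=v.ravel(); P=world(n,u,v,d[v,u])
    m=(abs(P[:,0]-.575)<.045)&(abs(P[:,1]+.065)<.045)&(P[:,2]>.198)&(P[:,2]<.214); print(n,m.sum(),np.percentile(P[m],[3,50,97],axis=0).round(4) if m.sum() else '')
E
```

```text
[ 0.5736 -0.0566  0.1605] [-180.     0.    88.4] 0.06824109624666735 [ 0.2 -0.  -0.4] [-0.02  0.   -0.01] 11.75
0.01 102 [-0.099 -0.034] [0.544 0.617]
0.025 182 [-0.1   -0.034] [0.547 0.617]
0.04 197 [-0.098 -0.035] [0.547 0.617]
0.055 202 [-0.099 -0.033] [0.55  0.617]
0.07 229 [-0.1   -0.034] [0.546 0.617]
0.085 213 [-0.098 -0.034] [0.548 0.617]
0.1 224 [-0.1   -0.034] [0.548 0.616]
0.115 221 [-0.101 -0.035] [0.544 0.616]
0.13 255 [-0.099 -0.036] [0.545 0.616]
0.145 350 [-0.099 -0.039] [0.543 0.613]
0.16 188 [-0.088 -0.048] [0.553 0.601]
0.175 22 [-0.067 -0.048] [0.559 0.617]
0.19 6 [-0.052 -0.046] [0.537 0.616]
scene 277 [[ 0.5375 -0.0844  0.1985]
 [ 0.5697 -0.0562  0.2077]
 [ 0.6168 -0.0454  0.2125]]
top 0
```

View pics/w7.png

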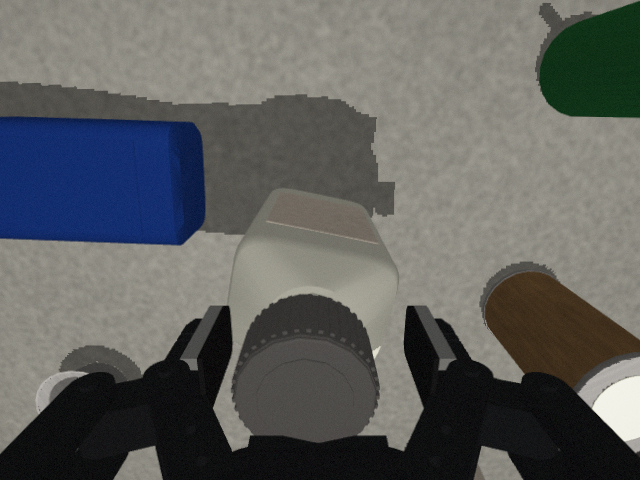

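View pics/last_scene.png

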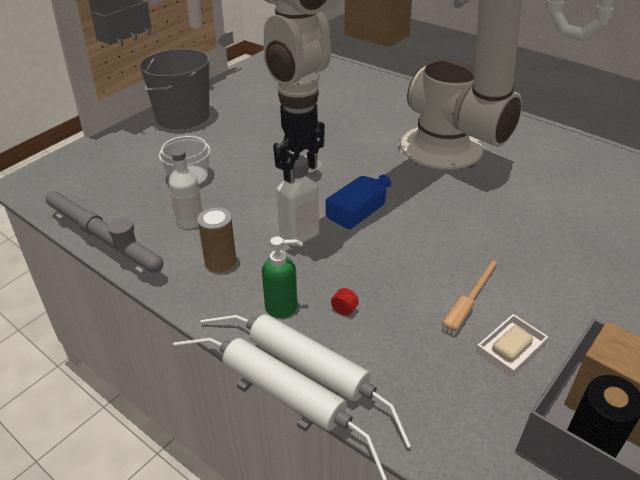

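The bottle now stands flat: its side edges are vertical within 1 mm over 130 mm. Next I'll locate the cap's top with wrist depth so the regrip is centred.

```bash
cat >> h.py <<'E'
from scipy.spatial.transform import Rotation as Ro
def captop(lo,hi):
    o=monitor.get_obs(); p,d=eyes.camera("wrist"); R=Ro.from_euler('xyz',o['tcp_rot'],degrees=True).as_matrix()
    v,u=np.mgrid[150:480,150:480]; u=u.ravel();v=v.ravel(); T=tool_pts(d,u,v); W=T@R.T+o['ee_pos']
    c=p[v,u].astype(int)
    m=(d[v,u]>0)&(W[:,2]>lo)&(W[:,2]<hi)&(c.max(1)>50)&(abs(T[:,1])<.029)&(T[:,0]>-.05)&(T[:,0]<.05)
    W=W[m]; c2,r=cv2.minEnclosingCircle(W[:,:2].astype(np.float32)*1000); print(m.sum(),"enc",c2,r,"pct",np.percentile(W,[1,50,99],axis=0).round(4).tolist())
    # chords in x per y
    for y in np.arange(np.percentile(W[:,1],1),np.percentile(W[:,1],99),.006):
        S=W[abs(W[:,1]-y)<.001]
        if len(S)>5: print(y.round(4),S[:,0].min().round(4),S[:,0].max().round(4),((S[:,0].min()+S[:,0].max())/2).round(4))
E
python3 -c "
from h import *
captop(.203,.212)"
```

```text
12292 enc (567.8355712890625, -71.86983489990234) 26.041587829589844 pct [[0.5457, -0.0847, 0.2037], [0.5688, -0.0652, 0.2089], [0.5915, -0.0476, 0.2104]]
-0.0847 0.5459 0.5899 0.5679
-0.0787 0.5442 0.5929 0.5685
-0.0727 0.5442 0.5932 0.5687
-0.0667 0.5444 0.5929 0.5686
-0.0607 0.545 0.5911 0.568
-0.0547 0.5488 0.5875 0.5681
-0.0487 0.556 0.5813 0.5686
```

{"fn": "drive_tool", "kwargs": {
  "plan": [
    [0.9,[-0.0025,-0.007,0],0],
    [0.9,[-0.0025,-0.007,-0.002],0],
    [0.9,[0,0,0],0],
    [0.5,[0,0,0],0],
    [0.4,[0,0,0],0],
    [0.4,[0,0,0],0],
    [0.4,[0,0,0],0],
    [0.4,[0,0,0],0]
  ],
  "grip_force": 60
}}

```text
time: 13.05
ee_pos: [0.5687, -0.0706, 0.1589]
tcp_rot: [180.0, 0.0, 88.4]
wrist_force: [-2.6, -0.5, 4.3]
opening: 0.0492
```

```bash
python3 - <<'E'
from h import *
show()
p,d=eyes.camera("wrist"); cv2.imwrite("pics/w8.png",p[:,:,::-1])
E
```

```text
[ 0.5687 -0.0706  0.1589] [180.    0.   88.4] 0.04922419185697679 [-2.6 -0.5  4.3] [-0.07  0.41  0.01] 13.05
0.01 98 [-0.098 -0.032] [0.544 0.615]
0.025 179 [-0.099 -0.034] [0.548 0.616]
0.04 203 [-0.1   -0.034] [0.549 0.617]
0.055 207 [-0.097 -0.034] [0.55  0.617]
0.07 214 [-0.099 -0.033] [0.547 0.616]
0.085 212 [-0.099 -0.034] [0.548 0.618]
0.1 212 [-0.098 -0.034] [0.548 0.617]
0.115 233 [-0.098 -0.033] [0.548 0.617]
0.13 244 [-0.098 -0.034] [0.547 0.617]
0.145 348 [-0.099 -0.037] [0.545 0.614]
0.16 211 [-0.088 -0.046] [0.553 0.602]
0.175 16 [-0.067 -0.051] [0.554 0.605]
```

View pics/w8.png

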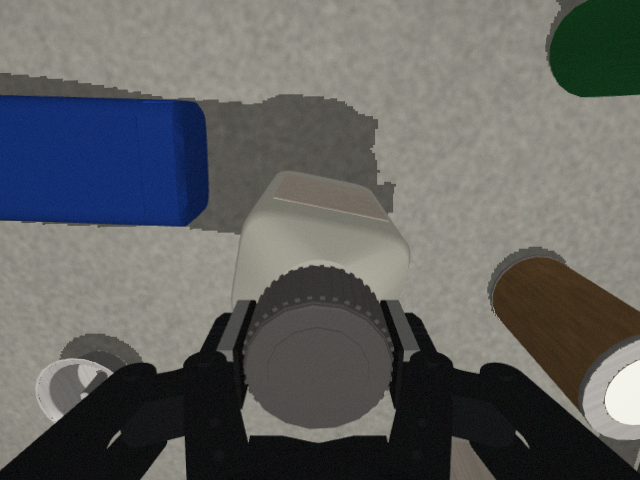

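The cap is centred in the jaws at (318,360) and the bottle is upright. Next I'll push down.

{"fn": "drive_tool", "kwargs": {
  "plan": [
    [0.4,[0,0,-0.0015],0],
    [0.4,[0,0,-0.0015],0],
    [0.4,[0,0,-0.0015],0],
    [0.4,[0,0,0],0],
    [0.4,[0,0,0],0]
  ],
  "grip_force": 80
}}

```text
time: 13.82
ee_pos: [0.5688, -0.0706, 0.1552]
tcp_rot: [179.9, 0.0, 88.4]
wrist_force: [-2.9, -0.1, 10.0]
opening: 0.0489
```

{"fn": "drive_tool", "kwargs": {
  "plan": [
    [0.4,[0,0,-0.0015],0],
    [0.4,[0,0,-0.0015],0],
    [0.4,[0,0,-0.001],0],
    [0.4,[0,0,0],0],
    [0.4,[0,0,0],0]
  ]
}}

```text
time: 14.45
ee_pos: [0.5694, -0.0707, 0.1535]
tcp_rot: [179.7, 0.0, 88.4]
wrist_force: [-5.8, 0.1, 23.0]
opening: 0.0489
```

It's at the stop (5.4 mm down, 23 N). Now I'll turn it anticlockwise.

{"fn": "drive_tool", "kwargs": {
  "plan": [
    [0.4,[0,0,0],5],
    [0.4,[0,0,0],5],
    [0.4,[0,0,0],5],
    [0.4,[0,0,0],5],
    [0.4,[0,0,0],0]
  ]
}}

```text
time: 15.08
ee_pos: [0.5702, -0.0707, 0.1534]
tcp_rot: [179.7, 0.1, 108.5]
wrist_force: [-0.9, -0.1, 21.3]
opening: 0.0489
```

```bash
python3 - <<'E'
from h import *
show()
p,d=eyes.camera("wrist"); cv2.imwrite("pics/w9.png",p[:,:,::-1])
E
```

```text
[ 0.5702 -0.0707  0.1534] [1.797e+02 1.000e-01 1.085e+02] 0.04888789733115822 [-0.9 -0.1 21.3] [0.02 0.4  0.04] 15.075
0.01 109 [-0.102 -0.034] [0.546 0.616]
0.025 176 [-0.102 -0.034] [0.55  0.617]
0.04 200 [-0.094 -0.033] [0.549 0.617]
0.055 210 [-0.096 -0.033] [0.55  0.617]
0.07 211 [-0.099 -0.034] [0.548 0.616]
0.085 217 [-0.098 -0.033] [0.549 0.616]
0.1 218 [-0.097 -0.034] [0.549 0.618]
0.115 222 [-0.1   -0.034] [0.548 0.616]
0.13 241 [-0.098 -0.034] [0.546 0.617]
0.145 350 [-0.099 -0.037] [0.544 0.613]
0.16 165 [-0.089 -0.046] [0.553 0.603]
0.175 15 [-0.073 -0.045] [0.574 0.605]
0.205 5 [-0.074 -0.062] [0.539 0.548]
```

View pics/w9.png

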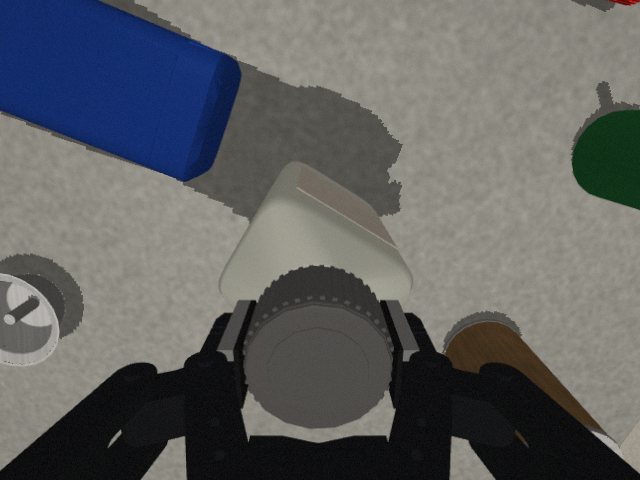

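The bottle has stayed put in the world while the cap turned 20°. I'll continue to 60°.

{"fn": "drive_tool", "kwargs": {
  "plan": [
    [0.4,[0,0,0],6],
    [0.4,[0,0,0],6],
    [0.4,[0,0,0],6],
    [0.4,[0,0,0],6],
    [0.4,[0,0,0],6],
    [0.4,[0,0,0],6],
    [0.4,[0,0,0],5],
    [0.4,[0,0,0],0],
    [0.4,[0,0,0],0]
  ]
}}

```text
time: 16.35
ee_pos: [0.5704, -0.0706, 0.1534]
tcp_rot: [179.8, 0.3, 149.4]
wrist_force: [0.2, 0.2, 20.2]
opening: 0.0487
```

```bash
python3 - <<'E'
from h import *
show()
p,d=eyes.camera("wrist"); cv2.imwrite("pics/w10.png",p[:,:,::-1])
E
```

```text
[ 0.5704 -0.0706  0.1534] [179.8   0.3 149.4] 0.048706302933805255 [ 0.2  0.2 20.2] [0.08 0.11 0.1 ] 16.35
0.01 110 [-0.098 -0.031] [0.545 0.617]
0.025 183 [-0.099 -0.034] [0.55  0.617]
0.04 202 [-0.1   -0.033] [0.551 0.616]
0.055 204 [-0.097 -0.033] [0.549 0.617]
0.07 201 [-0.099 -0.033] [0.55  0.617]
0.085 226 [-0.1   -0.033] [0.548 0.616]
0.1 216 [-0.096 -0.033] [0.549 0.617]
0.115 230 [-0.099 -0.033] [0.549 0.618]
0.13 247 [-0.1   -0.034] [0.546 0.617]
0.145 344 [-0.098 -0.037] [0.545 0.614]
0.16 169 [-0.089 -0.045] [0.555 0.602]
0.175 14 [-0.079 -0.039] [0.579 0.598]
0.205 6 [-0.104 -0.092] [0.551 0.579]
```

View pics/w10.png

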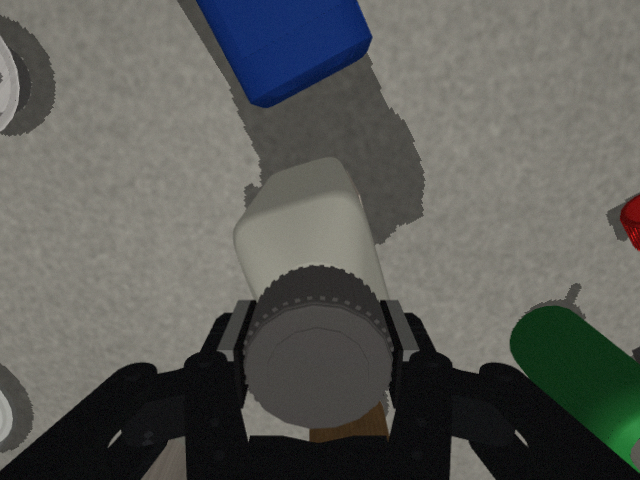

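{"fn": "drive_tool", "kwargs": {
  "plan": [
    [0.4,[0,0,0.003],0],
    [0.4,[0,0,0.003],0],
    [0.4,[0,0,0.003],0],
    [0.4,[0,0,0.003],0],
    [0.4,[0,0,0.003],0],
    [0.4,[0,0,0],0]
  ]
}}

```text
time: 17.25
ee_pos: [0.5686, -0.0706, 0.1649]
tcp_rot: [-180.0, -0.0, 149.4]
wrist_force: [0.4, 0.2, -0.9]
opening: 0.0487
```

The force is only the cap's weight (-0.9 N), so the cap is free. I'll raise it straight up to an underside height of about 0.256.

{"fn": "drive_tool", "kwargs": {
  "plan": [
    [0.4,[0,0,0.008],0],
    [0.4,[0,0,0.01],0],
    [0.4,[0,0,0.012],0],
    [0.4,[0,0,0.014],0],
    [0.4,[0,0,0.014],0],
    [0.4,[0,0,0.01],0],
    [0.4,[0,0,0.006],0],
    [0.4,[0,0,0],0],
    [0.4,[0,0,0],0],
    [0.4,[0,0,0],0]
  ]
}}

```text
time: 18.5
ee_pos: [0.5684, -0.0706, 0.2386]
tcp_rot: [-180.0, -0.0, 149.4]
wrist_force: [-0.5, -0.4, 1.0]
opening: 0.0488
```

```bash
python3 - <<'E'
from h import *
show()
captop(.26,.31)
p,d=eyes.camera("wrist"); cv2.imwrite("pics/w11.png",p[:,:,::-1])
p,d=eyes.camera("scene"); cv2.imwrite("pics/s11.png",cv2.resize(p[60:260,180:420,::-1],None,fx=3,fy=3))
v,u=np.mgrid[0:480,0:640]; u=u.ravel();v=v.ravel(); P=world("scene",u,v,d[v,u])
m=(abs(P[:,0]-.57)<.04)&(abs(P[:,1]+.068)<.04)&(P[:,2]>.17)&(P[:,2]<.215)
print("mouth",m.sum(),np.percentile(P[m],[2,50,98],axis=0).round(4).tolist())
E
```

```text
[ 0.5684 -0.0706  0.2386] [-180.    -0.   149.4] 0.04877943578649416 [-0.5 -0.4  1. ] [0.02 0.04 0.03] 18.5
0.01 101 [-0.096 -0.031] [0.546 0.616]
0.025 186 [-0.101 -0.034] [0.548 0.616]
0.04 192 [-0.097 -0.034] [0.55  0.617]
0.055 211 [-0.098 -0.034] [0.549 0.617]
0.07 209 [-0.099 -0.034] [0.549 0.617]
0.085 214 [-0.099 -0.034] [0.549 0.617]
0.1 221 [-0.098 -0.033] [0.55  0.617]
0.115 227 [-0.097 -0.034] [0.548 0.617]
0.13 247 [-0.099 -0.034] [0.545 0.617]
0.145 337 [-0.099 -0.038] [0.545 0.615]
0.16 242 [-0.089 -0.046] [0.554 0.6  ]
0.175 83 [-0.084 -0.054] [0.56  0.588]
0.19 158 [-0.085 -0.053] [0.556 0.591]
16367 enc (565.0277099609375, -68.43712615966797) 30.006847381591797 pct [[0.5439, -0.0928, 0.2659], [0.5649, -0.0689, 0.2884], [0.5889, -0.0411, 0.2911]]
-0.0928 0.5483 0.5792 0.5637
-0.0868 0.5444 0.586 0.5652
-0.0808 0.5437 0.589 0.5663
-0.0748 0.5422 0.5907 0.5665
-0.0688 0.5422 0.5926 0.5674
-0.0628 0.5429 0.5922 0.5676
-0.0568 0.546 0.5911 0.5685
-0.0508 0.5509 0.5807 0.5658
-0.0448 0.5655 0.5763 0.5709
mouth 224 [[0.5569, -0.0848, 0.1709], [0.5765, -0.0674, 0.1882], [0.5911, -0.0528, 0.1971]]
```

View pics/s11.png

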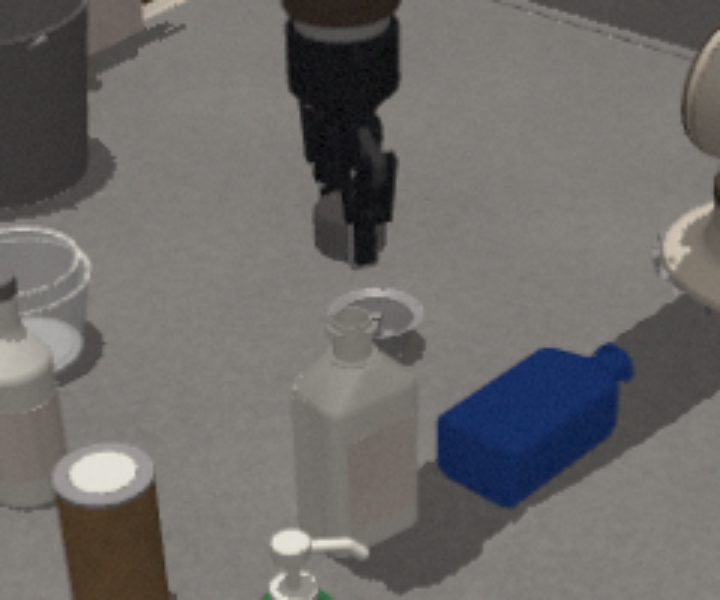

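View pics/w11.png

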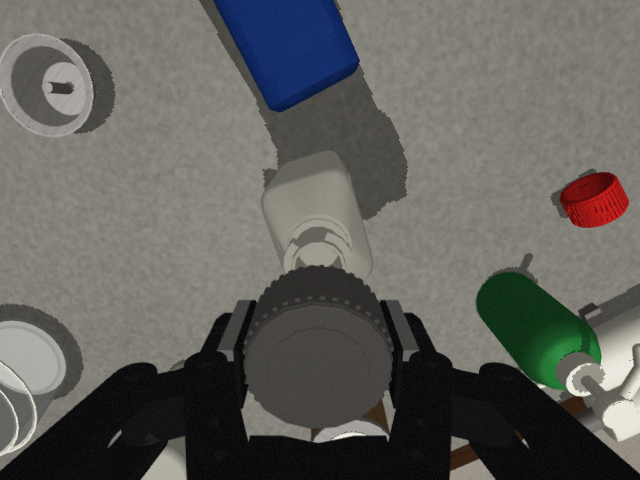

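The bottle stands open, and the cap is held level. Its top is at about 0.289, so its underside is about 61 mm above the mouth. Handing in.

```bash
python3 -c "
from h import *
print(monitor.get_obs()['qd'].round(2)); print(job.job_done())"
```

```text
[-0.02 -0.02  0.11  0.02 -0.01  0.04]
the job is handed in; nothing more can be done
None
```

The bottle is standing upright and open, and the gripper is holding its cap level and still above the mouth. I handed the job in at about 18.8 s of the 51 s allowed; no verdict is reported.

**What I did:**
- **Standing it up:** I gripped the cap across its diameter and tipped the bottle up about its bottom edge. The last 5° settled flat when I opened the jaws.
- **Opening it:** I regripped the cap centrally and pushed it down about 5.4 mm to the stop (about 23 N). I then turned it 61° anticlockwise while it was down and lifted it straight off.

**Last checks:**
- **Bottle:** its sides are vertical within about 1–2 mm, and it did not turn or shift while the cap was opened.
- **Cap:** it is gripped at 48.8 mm, with its underside about 61 mm above the mouth. Nothing shows it off-centre over the mouth; the sideways position is only good to a few mm. The wrist force is about zero and the arm is still.
- **Other things in the cupboard:** they look untouched in the pictures. I did not measure their positions again.

**What went wrong or disagreed:**
- **Fingertip position:** the cameras and the first contact put the fingertips about 35 mm further back than the text says. My first close pinched only the upper curve of the cap, so I reopened and went lower.
- **Tipping:** partway up, the bottle stuck at about 37° in the pads with its base clear of the surface. A few quick vertical strokes brought it to about 24°, and then I finished the arc. The base slid slightly at the end.

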